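# Turn the dessert round and signal ready

## Robot

A 6-joint arm with a two-finger parallel gripper is mounted at the origin on a cart in front of the work surface, level with it; the furniture and walls round the work are solid. World frame = base frame: x ahead of the robot, y to its left, z up, the work surface at z = 0. Lengths are in m, angles in degrees, forces in N, time in s.
With the tool pointing down it reaches from about 0.35 to 0.875 m from the base axis. Payload 15.5 kg.
Tool frame: the origin (TCP) lies at the very end of the fingers, on their centre line; the grasp point (between the pads) lies 19 mm behind it; z points along the fingers, y is the line along which they close (so a half turn about z gives the same grasp; the last joint's range is limited). The gripper opens to 85 mm and grips with 20 to 120 N. Pads are 22 mm wide; open, the fingers measure 114 mm over their backs; the gripper's body (76 mm by 85 mm) begins 54 mm behind the grasp point. The pads swing forward as they close: fully open they stand 13 mm farther back than shut.
Start: joints at [69.815, 28.281, 77.091, -0, 74.628, -5.472], TCP at [0.159, 0.605, 0.231] pointing down, gripper open.
Joint ranges: [-166.48, 166.48], [-47.26, 123.95], [12.59, 153.08], [-70.14, 250.14], [6.76, 159.57], [-176.63, 176.63]. Speed limits (degrees/s): [108.29, 108.29, 147.25, 172.46, 172.46, 172.46].

## Interface

Orientations are given as [roll, pitch, yaw] about the fixed x, y, z axes, in that order (R = Rz(yaw) Ry(pitch) Rx(roll)).
In Python, from plant import bot gives the robot as it stands.
- The arm moves only by the tool send_rows, never from a script. Its argument "moves" is a list of rows, each a list of 7 numbers: the shift along the tool's x, y, z in mm, then the turn, a rotation vector about the tool's x, y, z in degrees, then the finger opening in mm, from 0 to 85.4. In form: [[x, y, z, ax, ay, az, gripper], ...]. A call has 1 to 8 rows; each row is the pose to reach, as a shift and turn from the pose commanded when the call began, along the tool's axes at that moment; what a row does not reach only later rows make up. A row lasts 1/10 s, in which the tool goes at most 50 mm and 8.59 degrees, less where a joint would pass 70% of its speed; a pose out of reach is approached as far as the arm can. A call with a gripper value outside its range is refused whole. The fingers move at their own pace and stop on an object; the grip force is fixed at half the most. Time passes only in rows, so rows that repeat a pose let the fingers close. It gives the time, the measured TCP pose, the force, the opening and the grip force at its end, in the units of the state.
- bot.get_state(): the state, without advancing time (a new reading comes with each control period).
- bot.capture(name): name is "scene" or "top" or "wrist"; returns a dict with "pixels" (384x512x3 uint8, blue, green, red), "depth" (384x512 float32, m along the optical axis (not along the pixel's ray), 0 where there is no reading), "camera_matrix" (3x3 intrinsics, pixels), "R" (3x3) and "t" (3): a world point X has camera coordinates R X + t; the wrist camera has in their place "hand_eye" (4x4, takes a point from camera to tool coordinates, whose origin is the TCP and whose axes are the flange's). Camera axes: x right, y down, z forward; pixel columns grow to the right and rows downward; lengths in m; the calibration is good to about 2 mm. A picture is of the moment at which its call begins: read the wrist's pose just before it.
- bot.close_job(): hands the job in; it is judged then, once.
The state is a dict: "clock": time; "qpos": joint angles; "joint_velocities": joint speeds; "effort": joint torques, N m; "eef_pos": TCP position; "ee_rot": TCP orientation; "ft_force": force on the tool from outside, world axes, zero at the start; "ft_torque": the same for the moment, N m; "finger_gap": opening from 0.0 (shut) to 1.0 (fully open); "finger_force": force on a finger pad.
Only numpy, scipy, OpenCV 4.12 (cv2) and the standard library are available. Lean on these libraries where they do the work, as an engineer would, in place of code of your own. Each camera call takes 0.05 s, during which the arm holds its last target. There are 200 camera calls.

## Task

Turn the finishing carousel by pushing gently on its black pegs with a finger until the chocolate dessert cup stands at the brass arrow, then push the yellow signal arm round from the red disc until its end is over the green disc. Only push: do not grip or lift anything, do not touch the cup, nozzle or cutter standing in the bays, and leave the mug, tape roll and honey jar alone.

Things in the scene. Friction and masses are not known exactly. Their poses are not given: they have to be found in the camera images.
- cup_02: Chocolate dessert cup, brown top, 71 mm across and 34 mm high, loose in one of the three bays of the carousel. Origin at the centre of its underside, z up.
- nozzle_3: Steel piping nozzle, a cone 33 mm across and 44 mm high, loose in another bay. Origin at the centre of its underside, z up.
- ring_cutter: Round steel ring cutter, 63 mm across and 37 mm high, loose in another bay. Origin at the centre of its underside, z up.
- hub (a point): Centre of the carousel, on its upright turning axis, at the height of the platter's top (20 mm above the worktable). The white round platter (106 mm radius) turns freely both ways, many turns, about this axis on a fixed dark round base (138 mm radius, 10 mm high); about 1 N at a peg moves it and it stays where it is left. Three shallow wire rings on it (inner radius 39 mm, top 9 mm above the platter) form the bays, centred 62 mm from the axis, 120 degrees apart.
- arrow (a point): Tip of the brass arrow on the fixed base, 112 mm from the carousel's axis. Its x axis points level from the carousel's axis outward through the arrow; the cup is at the arrow when it lies on the line from the hub to here. Frame fixed to the base, z up.
- signal_axis (a point): Upright turning axis of the ready signal, at the height of the middle of its arm (51 mm above the worktable). The signal's stand is a fixed grey disc of 88 mm radius, 8 mm high, with a thin post.
- signal_tip (a point): Point on the centre line of the yellow signal arm near its end, 62 mm from the axis. The arm is a level round bar 12 mm thick, from the axis to 74 mm out, 45 to 57 mm above the worktable, with free space beneath it; a black cap of 13 mm radius on the axis reaches 60 mm. It swings about the upright axis, moved by about 0.5 N at the tip, and stays where it is left; stops lie about 34 degrees beyond red and 42 degrees beyond green.
- red_mark (a point): Centre of the red disc (40 mm across) on the stand, 62 mm from the axis; the arm starts over it.
- green_mark (a point): Centre of the green disc (40 mm across) on the stand, 62 mm from the axis, a quarter turn anticlockwise (from above) from the red one.
- mug: White dotted mug, 82 x 114 x 91 mm. Origin at the centre of its underside. Loose; stands free on the worktable near the work, not part of the job.
- tape_roll: Roll of tape, 104 mm across, 25 mm high. Origin at the centre of its underside. Loose; stands free on the worktable near the work, not part of the job.
- honey_jar: Honey jar with a yellow lid, 68 mm across, 112 mm high. Origin at the centre of its underside. Loose; stands free on the worktable near the work, not part of the job.
- peg0 (a point): Top centre of one of the three identical upright black pegs at the ends of the carousel's spokes, midway between bays, 115 mm from the axis: 12 mm thick, top 90 mm above the worktable, free on all sides down to 25 mm. Turns with the platter.
- peg1 (a point): Top centre of one of the three identical upright black pegs at the ends of the carousel's spokes, midway between bays, 115 mm from the axis: 12 mm thick, top 90 mm above the worktable, free on all sides down to 25 mm. Turns with the platter.
- peg2 (a point): Top centre of one of the three identical upright black pegs at the ends of the carousel's spokes, midway between bays, 115 mm from the axis: 12 mm thick, top 90 mm above the worktable, free on all sides down to 25 mm. Turns with the platter.
Not all that is in view belongs to the job. What is shaped like the part that bears signal_axis but brown is not meant.

How it is judged (in metres and radians):
On the way, in this order (a step that is already met when the one before it is completed fails the run):
1. the chocolate cup stands at the brass arrow (y of cup_02 in the frame of arrow between -0.012 and 0.012 m and x of cup_02 in the frame of arrow above -0.085 m), for 0.2 s.
2. the signal arm's end is over the green disc, with the cup still at the arrow (all of step 1 and horizontal distance between signal_tip and green_mark below 0.02 m), for 0.2 s.
At the end, for the whole second after the job is handed in: The cup's centre is within 12 mm to either side of the line from the hub to the arrow, on the arrow's side, at rest, and the signal arm's tip point is over the green disc (within 20 mm of its centre) (all of step 2 and linear speed of cup_02 below 0.02 m/s); the robot touches nothing.
It fails at once if the cup, nozzle or cutter is lifted, tipped or pushed out of its bay (horizontal distance between any of cup_02, nozzle_3, ring_cutter and hub above 0.092 m or height (world z) of any of cup_02, nozzle_3, ring_cutter above 0.035 m or angle between any of cup_02, nozzle_3, ring_cutter's own z axis and vertical above 0.35 rad).
It fails at once if the robot touches the cup, nozzle or cutter (contact force between any of the fingers, the arm and cup_02 above 0.7 N or contact force between any of the fingers, the arm and nozzle_3 above 0.7 N or contact force between any of the fingers, the arm and ring_cutter above 0.7 N).
It fails at once if the carousel or the signal is gripped or pushed hard (over 20 N) (contact force between the fingers and carousel above 20 N or contact force between the fingers and signal_stand above 20 N).
It fails at once if the mug, tape roll or honey jar is moved by more than 15 mm (distance of any of mug, tape_roll, honey_jar from where it was at the start of the episode above 0.015 m).
It also fails if it takes over 72 s, if anything falls off the work surface, if the arm or the gripper's body presses on something with over 40 N, if the wrist force passes 120 N, or if a joint passes its speed limit or range.

## Working session

There is one attempt and no reset: what is moved stays moved. The work goes in short steps, Python scripts to look and compute and a tool call to move; the robot and the scene stay as the last step left them, time stands still between calls to the robot, and variables do not carry over. Pictures are saved under pics/ and viewed, at most 10 in all, crops included, and the job is handed in when it is done.

Besides the shell and the picture viewer there is one more tool, called after ">>>" by a JSON object that holds its "api" and its "payload", one argument or row to a line. send_rows: Moves the arm, as the interface text tells. Its arguments: {"type":"object","properties":{"moves":{"type":"array","items":{"type":"array","items":{"type":"number"}}}},"required":["moves"]}

```bash
mkdir -p pics; ls; cat > h.py <<'E'
import numpy as np,cv2
from plant import bot
def world(c,uv,z):
    K,R,t=[np.array(c[k],float) for k in("camera_matrix","R","t")]
    o=-R.T@t; d=R.T@np.linalg.solve(K,[uv[0],uv[1],1.]); return o+d*(z-o[2])/d[2]
def cloud(c):
    K,R,t=[np.array(c[k],float) for k in("camera_matrix","R","t")]
    v,u=np.indices(c["depth"].shape); d=c["depth"].astype(float)
    P=np.stack([(u-K[0,2])/K[0,0]*d,(v-K[1,2])/K[1,1]*d,d],-1)
    return (P-t)@R
E
python3 - <<'E'
from h import *
s=bot.get_state();print({k:np.round(v,3).tolist() for k,v in s.items()})
a=bot.capture("scene");b=bot.capture("top")
np.savez("c0.npz",**{n+k:c[k] for n,c in(("s",a),("t",b)) for k in("pixels","depth","camera_matrix","R","t")})
cv2.imwrite("pics/s0.png",a["pixels"]);cv2.imwrite("pics/t0.png",cv2.resize(b["pixels"],(800,600),interpolation=cv2.INTER_CUBIC))
for c in(a,b):print(c["R"],c["t"],c["camera_matrix"])
E
```

```text
pics
{'clock': 0.0, 'qpos': [69.815, 28.315, 77.127, -0.001, 74.627, -5.472], 'joint_velocities': [0.033, 0.108, 0.026, -0.009, -0.015, 0.023], 'effort': [0.003, -88.215, -38.391, 0.0, 0.01, -0.0], 'eef_pos': [0.159, 0.604, 0.231], 'ee_rot': [-179.931, -0.006, 165.286], 'ft_force': [0.018, -0.147, -1.147], 'ft_torque': [0.03, 0.066, -0.033], 'finger_force': 0.0, 'finger_gap': 1.001}
[[ 0.47332304 -0.88087467 -0.00501141]
 [-0.59746592 -0.31684731 -0.73664256]
 [ 0.64730192  0.35166404 -0.67626372]] [-0.28746505  0.47592009  0.75864059] [[440.8622284    0.         253.97121485]
 [  0.         440.8622284  194.18133792]
 [  0.           0.           1.        ]]
[[ 0.01316051 -0.99967155  0.02199097]
 [-0.99660087 -0.01490243 -0.08102242]
 [ 0.08132353 -0.02084993 -0.99646965]] [0.0129816  0.65417672 1.39887977] [[429.23895232   0.         258.58549736]
 [  0.         429.23895232 190.70790848]
 [  0.           0.           1.        ]]
```

View pics/s0.png

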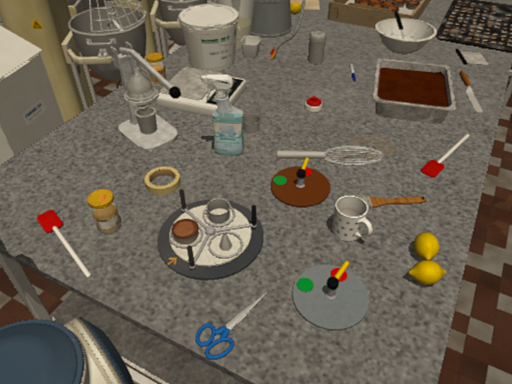

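View pics/t0.png

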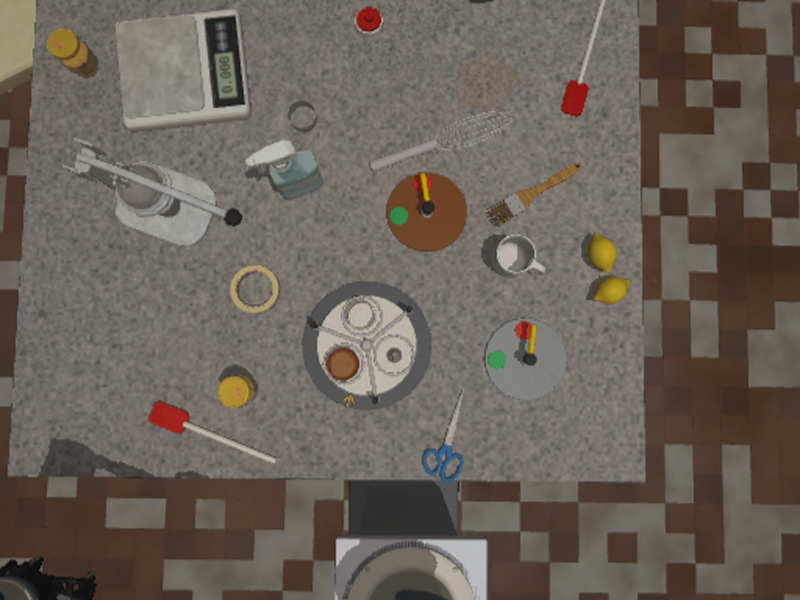

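Scene view: the carousel is at (210,237), cup (186,232), arrow (172,261), grey signal (330,295). 

Top view, on the 800x600 enlargement:
- **Carousel:** (367,345), with the cup at (343,363) and brass arrow at (349,400).
- **Pegs:** (312,322), (407,307) and (375,400).

Lookalikes for the signal:
- **Grey stand:** (527,358), with green at (497,359) and red at (524,330).
- **Brown stand:** (427,210), a decoy by the description, so I choose the grey one.

Lookalikes for the cup are the ring cutter (362,315) and the nozzle (394,355). The brown one is the cup.

```bash
cat > meas.py <<'E'
from h import *
def blobs(m,amin=6):
    n,l,s,c=cv2.connectedComponentsWithStats(m.astype(np.uint8)); return [(c[i],s[i,4]) for i in range(1,n) if s[i,4]>=amin]
def measure(b,hub0=None,v=True):
    I=b["pixels"];H=cv2.cvtColor(I,cv2.COLOR_BGR2HSV).astype(int);h,s,v_=H[...,0],H[...,1],H[...,2]
    P0=cloud(b); out={}
    W=lambda m,z:[(np.round(world(b,c,z),4),a) for c,a in blobs(m)]
    out["brown"]=W((h>3)&(h<16)&(s>110)&(v_>50)&(v_<190),.054)
    out["green"]=W((h>55)&(h<85)&(s>110),.0085)
    out["red"]=W(((h<4)|(h>176))&(s>170)&(v_>100),.0085)
    out["yellow"]=W((h>22)&(h<32)&(s>170)&(v_>120),.051)
    out["brass"]=W((h>10)&(h<24)&(s>110)&(v_>90),.012)
    out["black"]=W(v_<45,.09)
    return out,P0
E
python3 - <<'E'
from meas import *
z=np.load("c0.npz")
for n in "ts":
    b={k:z[n+k] for k in("pixels","depth","camera_matrix","R","t")}
    o,P=measure(b)
    print(n)
    for k,l in o.items(): print(k,[(p.tolist()[:2],int(a)) for p,a in l if .2<p[0]<.85 and -.45<p[1]<.35 and a<1500])
    # depth cloud: pegs
    m=(P[...,2]>.072)&(P[...,2]<.1)&(b["depth"]>0)&(P[...,0]>.25)&(P[...,0]<.65)&(P[...,1]>-.15)&(P[...,1]<.3)
    for c,a in blobs(m,4):
        q=P[int(c[1]),int(c[0])];print("hi",c.round(1),a,world(b,c,.09).round(4)[:2],q.round(3))
    # base edge circle fit at z=.01 : dark grey
    V=b["pixels"].max(-1)
b={k:z["t"+k] for k in("pixels","depth","camera_matrix","R","t")}
c=cv2.resize(b["pixels"][170:270,185:370],None,fx=4.3,fy=4.3,interpolation=cv2.INTER_CUBIC)
cv2.imwrite("pics/crop0.png",c)
E
```

```text
t
brown [([0.8393, -0.1842], 9), ([0.8335, -0.1682], 6), ([0.5146, 0.1482], 327)]
green [([0.8359, 0.0371], 95), ([0.5265, -0.178], 99)]
red [([0.5909, -0.2345], 82)]
yellow [([0.7549, -0.3976], 251), ([0.6752, -0.4151], 237), ([0.5706, -0.2452], 55), ([0.448, 0.3446], 9)]
brass [([0.7698, -0.3923], 61), ([0.6921, -0.4113], 40), ([0.6586, -0.3914], 6), ([0.6549, -0.4135], 13), ([0.5123, 0.1531], 226), ([0.4376, 0.1362], 25)]
black [([0.8371, -0.0206], 32), ([0.5919, 0.2033], 6), ([0.5323, -0.222], 7), ([0.2739, -0.0884], 6)]
hi [261.4 196.9] 11 [0.6292 0.0144] [0.633 0.015 0.083]
hi [199.6 207.4] 13 [0.5932 0.2087] [0.594 0.21  0.094]
hi [239.5 256. ] 14 [0.4428 0.0806] [0.443 0.082 0.093]
s
brown [([0.5105, 0.1449], 396), ([0.2159, 0.3086], 773), ([0.5619, -0.2377], 8)]
green [([0.8375, 0.0372], 84), ([0.5274, -0.178], 184)]
red [([0.594, -0.2244], 40), ([0.5909, -0.2495], 43)]
yellow [([0.6967, -0.4126], 953), ([0.5764, -0.2455], 89)]
brass [([0.6688, 0.3405], 535), ([0.8327, -0.0368], 1389), ([0.5394, 0.1736], 251), ([0.4452, 0.3453], 45), ([0.7247, -0.411], 460), ([0.4375, 0.1365], 55), ([0.6122, -0.235], 22), ([0.5945, -0.2439], 14)]
black [([0.8024, -0.0401], 61), ([0.5667, 0.1862], 56), ([0.6001, -0.0024], 80), ([0.5612, -0.0235], 7), ([0.6434, -0.2622], 9), ([0.4188, 0.06], 59), ([0.4736, -0.0661], 6), ([0.4122, -0.0381], 6), ([0.5007, -0.246], 116), ([0.5879, -0.3983], 11)]
hi [180.9 192.7] 33 [0.5843 0.203 ] [0.588 0.209 0.088]
hi [252.9 208.4] 35 [0.6208 0.0097] [0.623 0.014 0.087]
hi [188.8 249.6] 40 [0.4343 0.0752] [0.437 0.08  0.086]
```

View pics/crop0.png

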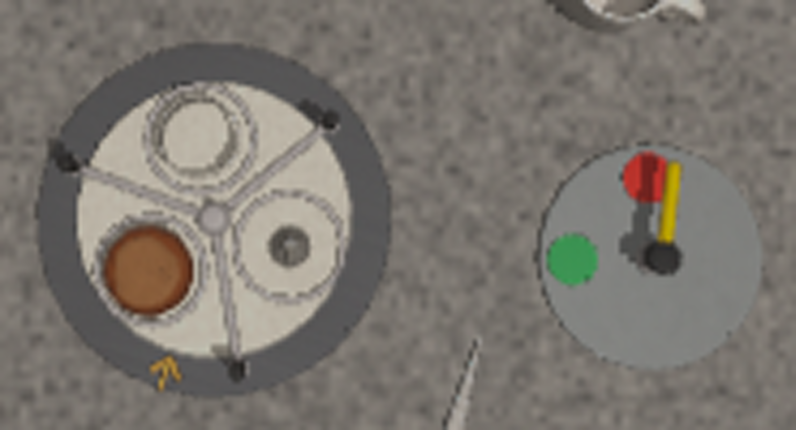

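The crop confirms the grey stand (axis cap (660,258), green (572,260), red (647,178)). The cup is at (148,270) and the arrow at (165,370). The cup needs about +31° (anticlockwise). I'll push the near peg with the closed fingers, above the height of the bay contents.

>>> {"api": "send_rows", "payload": {
  "moves": [
    [-397, -405, 0, 0, 0, 49, 0],
    [-397, -405, 0, 0, 0, 49, 0],
    [-397, -405, 0, 0, 0, 49, 0],
    [-397, -405, 0, 0, 0, 49, 0],
    [-397, -405, 0, 0, 0, 49, 0],
    [-397, -405, 0, 0, 0, 49, 0],
    [-397, -405, 0, 0, 0, 49, 0],
    [-397, -405, 0, 0, 0, 49, 0]
  ]
}}

```text
clock: 0.9
eef_pos: [0.3574, 0.2553, 0.2313]
ee_rot: [180.0, 0.0, 116.3]
ft_force: [0.1, 1.2, -0.2]
finger_gap: -0.001
finger_force: 0.0
```

```bash
cat > st.py <<'E'
from h import *
import sys
from scipy.spatial.transform import Rotation as Ro
def st():
    s=bot.get_state();print(round(s["clock"],2),np.round(s["eef_pos"],4),np.round(s["ee_rot"],2),"F",np.round(s["ft_force"],2),"gap",round(s["finger_gap"],3));return s
def to(s,tgt,yaw):
    R=Ro.from_euler("xyz",s["ee_rot"],degrees=True); G=Ro.from_euler("xyz",[180,0,yaw],degrees=True)
    return np.r_[R.inv().apply(np.array(tgt)-s["eef_pos"])*1000,(R.inv()*G).as_rotvec(degrees=True)].round(1)
E
python3 - <<'E'
from st import *
s=st();print(to(s,[.440,.111,.231],116))
z=np.load("c0.npz")
for n in "ts":
    b={k:z[n+k] for k in("pixels","depth","camera_matrix","R","t")}
    P=cloud(b)
    m=(P[...,2]>.03)&(P[...,2]<.07)&(b["depth"]>0)&(P[...,0]>.44)&(P[...,0]<.64)&(P[...,1]>-.33)&(P[...,1]<-.17)
    V=b["pixels"].max(-1)
    for nm,mm in(("cap",m&(V<70)),("arm",m&(V>110))):
        q=P[mm]; 
        if len(q):print(n,nm,len(q),np.median(q,0).round(4),q.max(0).round(3),q.min(0).round(3))
    h=cv2.cvtColor(b["pixels"],cv2.COLOR_BGR2HSV).astype(int)
    g=(P[...,2]>.003)&(P[...,2]<.015)&(P[...,0]>.42)&(P[...,0]<.64)&(P[...,1]>-.34)&(P[...,1]<-.13)&(h[...,1]<40)
    for mm,nm in((g,"disc"),):
        v,u=np.nonzero(mm); pts=np.array([world(b,p,.008)[:2] for p in zip(u,v)],np.float32)
        print(n,nm,len(pts),cv2.minEnclosingCircle(pts))
E
```

```text
0.9 [0.3574 0.2553 0.2313] [180.     0.   116.29] F [ 0.05  1.2  -0.16] gap -0.001
[-165.9   10.1    0.3    0.    -0.     0.3]
t cap 47 [ 0.5278 -0.236   0.0591] [ 0.541 -0.226  0.064] [ 0.518 -0.248  0.045]
t arm 67 [ 0.5731 -0.2433  0.0552] [ 0.603 -0.236  0.062] [ 0.544 -0.251  0.047]
t disc 1976 ((0.5312509536743164, -0.23347875475883484), 0.14585494995117188)
s cap 130 [ 0.523  -0.2399  0.0583] [ 0.544 -0.228  0.064] [ 0.514 -0.252  0.031]
s arm 104 [ 0.5702 -0.2456  0.0556] [ 0.601 -0.237  0.06 ] [ 0.543 -0.253  0.049]
s disc 3393 ((0.5277719497680664, -0.23554757237434387), 0.1385401487350464)
```

>>> {"api": "send_rows", "payload": {
  "moves": [
    [-166, 10, 0, 0, 0, 0, 0],
    [-166, 10, 0, 0, 0, 0, 0],
    [-166, 10, 0, 0, 0, 0, 0],
    [-166, 10, 0, 0, 0, 0, 0],
    [-166, 10, 110, 0, 0, 0, 0],
    [-166, 10, 140, 0, 0, 0, 0],
    [-166, 10, 162, 0, 0, 0, 0],
    [-166, 10, 162, 0, 0, 0, 0]
  ]
}}

```text
clock: 1.7
eef_pos: [0.437, 0.1122, 0.0653]
ee_rot: [-179.7, -0.1, 116.3]
ft_force: [-0.3, 0.6, -0.5]
finger_gap: -0.003
finger_force: 0.0
```

```bash
python3 - <<'E'
from st import *
s=st()
hub=np.array([.5547,.101])
for a in (180,184,188,192,196,200,204,208,210,212,214):
    p=hub+.115*np.array([np.cos(np.radians(a)),np.sin(np.radians(a))]);print(a,to(s,[*p,.068],116)[:3])
E
```

```text
1.7 [0.437  0.1122 0.0653] [-1.7966e+02 -1.2000e-01  1.1627e+02] F [-0.29  0.63 -0.48] gap -0.003
180 [-11.3  -2.5  -2.7]
184 [-18.6  -5.8  -2.7]
188 [-26.1  -8.6  -2.7]
192 [-33.8 -10.9  -2.7]
196 [-41.7 -12.6  -2.8]
200 [-49.6 -13.7  -2.8]
204 [-57.6 -14.3  -2.8]
208 [-65.7 -14.4  -2.8]
210 [-69.7 -14.2  -2.8]
212 [-73.7 -13.8  -2.8]
214 [-77.6 -13.4  -2.8]
```

>>> {"api": "send_rows", "payload": {
  "moves": [
    [-6, -1, -2.5, 0, 0, 0, 0],
    [-10, -2, -2.5, 0, 0, 0, 0],
    [-14, -4, -2.5, 0, 0, 0, 0],
    [-18, -5.5, -2.5, 0, 0, 0, 0],
    [-23, -7.5, -2.5, 0, 0, 0, 0],
    [-28, -9, -2.5, 0, 0, 0, 0],
    [-34, -11, -2.5, 0, 0, 0, 0],
    [-40, -12.5, -2.5, 0, 0, 0, 0]
  ]
}}

```text
clock: 2.5
eef_pos: [0.446, 0.0708, 0.0718]
ee_rot: [-180.0, -0.0, 116.3]
ft_force: [1.1, 1.3, -0.1]
finger_gap: 0.002
finger_force: 0.5
```

```bash
cat > cup.py <<'E'
from st import *
from meas import measure
s=st()
for n in("top","scene"):
    o,_=measure(bot.capture(n)); hub=np.array([.5547,.101])
    for p,a in o["brown"]+o["brass"]:
        d=p[:2]-hub
        if a>20 and np.hypot(*d)<.14: print(n,p[:2],a,"r",np.hypot(*d).round(4),"ang",np.degrees(np.arctan2(d[1],d[0])).round(1))
E
python3 cup.py
```

```text
2.5 [0.446  0.0708 0.0718] [-180.     -0.    116.28] F [ 1.06  1.32 -0.11] gap 0.002
top [0.5078 0.1368] 260 r 0.059 ang 142.6
scene [0.4864 0.1462] 89 r 0.0819 ang 146.5
scene [0.438  0.1373] 29 r 0.1222 ang 162.7
```

>>> {"api": "send_rows", "payload": {
  "moves": [
    [-5, -1, 1, 0, 0, 0, 0],
    [-10, -1.5, 2, 0, 0, 0, 0],
    [-15, -2, 2, 0, 0, 0, 0],
    [-19, -2, 2, 0, 0, 0, 0],
    [-23, -2, 2, 0, 0, 0, 0],
    [-27, -2, 2, 0, 0, 0, 0],
    [-30, -1.5, 2, 0, 0, 0, 0],
    [-32, -1.5, 2, 0, 0, 0, 0]
  ]
}}

```text
clock: 3.4
eef_pos: [0.4591, 0.0417, 0.0698]
ee_rot: [180.0, 0.0, 116.3]
ft_force: [1.5, 1.4, 0.0]
finger_gap: -0.002
finger_force: 0.6
```

```bash
python3 cup.py
```

```text
3.4 [0.4591 0.0417 0.0698] [1.7999e+02 1.0000e-02 1.1628e+02] F [1.52 1.41 0.03] gap -0.002
top [0.508  0.1291] 130 r 0.0545 ang 149.0
scene [0.4897 0.1215] 290 r 0.0682 ang 162.5
scene [0.438  0.1373] 29 r 0.1222 ang 162.7
```

>>> {"api": "send_rows", "payload": {
  "moves": [
    [6, 0, 0, 0, 0, 0, 0],
    [12, 0, -15, 0, 0, 0, 0],
    [12, 0, -55, 0, 0, 0, 0],
    [12, 0, -100, 0, 0, 0, 0],
    [-38, 0, -110, 0, 0, 0, 0],
    [-88, 0, -110, 0, 0, 0, 0],
    [-138, 0, -110, 0, 0, 0, 0],
    [-180, 0, -110, 0, 0, 0, 0]
  ]
}}

```text
clock: 4.3
eef_pos: [0.5392, -0.1212, 0.18]
ee_rot: [180.0, 0.0, 116.3]
ft_force: [0.6, 1.2, 0.7]
finger_gap: -0.002
finger_force: 0.0
```

```bash
python3 cup.py
```

```text
4.3 [ 0.5392 -0.1212  0.18  ] [1.7998e+02 2.0000e-02 1.1628e+02] F [0.6  1.16 0.67] gap -0.002
top [0.496  0.1224] 320 r 0.0625 ang 160.0
top [0.5008 0.1423] 61 r 0.0679 ang 142.5
scene [0.4929 0.1193] 383 r 0.0645 ang 163.5
scene [0.5276 0.1621] 62 r 0.0668 ang 113.9
scene [0.4379 0.1369] 30 r 0.1222 ang 162.9
```

```bash
cat > sig.py <<'E'
from st import *
s=st()
ax=np.array([.527,-.238])
for f,c in [(-8,32),(-8,18),(0,17),(6,17),(12,17),(18,17),(24,17),(30,17),(36,17),(42,17),(48,17),(54,17),(60,17),(66,17),(72,17),(78,17),(84,17),(90,17)]:
    a=np.radians(f);u=np.array([np.cos(a),np.sin(a)]);t=np.array([-u[1],u[0]])
    p=ax+.055*u-c/1000*t; print(f,c,p.round(3),to(s,[*p,.04],f+90))
E
python3 sig.py | head -4
```

```text
4.4 [ 0.5406 -0.1234  0.1797] [1.7994e+02 1.2000e-01 1.1611e+02] F [0.5  0.37 0.01] gap 0.002
-8 32 [ 0.577 -0.277] [-1.54e+02 -3.52e+01  1.40e+02  1.00e-01  1.00e-01  3.41e+01]
-8 18 [ 0.579 -0.263] [-1.424e+02 -2.740e+01  1.399e+02  1.000e-01  1.000e-01  3.410e+01]
0 17 [ 0.582 -0.255] [-1.361e+02 -2.090e+01  1.399e+02  1.000e-01  1.000e-01  2.610e+01]
```

>>> {"api": "send_rows", "payload": {
  "moves": [
    [-50, -12, 0, 0, 0, 8.5, 0],
    [-100, -24, 0, 0, 0, 17, 0],
    [-150, -35, 0, 0, 0, 25, 0],
    [-154, -35, 0, 0, 0, 34, 0],
    [-154, -35, 45, 0, 0, 34, 0],
    [-154, -35, 90, 0, 0, 34, 0],
    [-154, -35, 130, 0, 0, 34, 0],
    [-154, -35, 140, 0, 0, 34, 0]
  ]
}}

```text
clock: 5.2
eef_pos: [0.573, -0.2707, 0.0358]
ee_rot: [-179.6, -0.2, 82.3]
ft_force: [-0.1, 0.0, 0.8]
finger_gap: 0.004
finger_force: 0.0
```

```bash
python3 sig.py
```

```text
5.2 [ 0.573  -0.2707  0.0358] [-1.7964e+02 -1.6000e-01  8.2310e+01] F [-0.13  0.03  0.84] gap 0.004
-8 32 [ 0.577 -0.277] [-6.   4.9 -4.3 -0.4 -0.2  0.3]
-8 18 [ 0.579 -0.263] [ 8.   4.9 -4.2 -0.4 -0.2  0.3]
0 17 [ 0.582 -0.255] [16.8  6.8 -4.2 -0.4 -0.2 -7.7]
6 17 [ 0.583 -0.249] [ 22.8   7.5  -4.2  -0.3  -0.2 -13.7]
12 17 [ 0.584 -0.243] [ 28.8   7.6  -4.2  -0.3  -0.2 -19.7]
18 17 [ 0.585 -0.237] [ 34.8   7.   -4.2  -0.3  -0.2 -25.7]
24 17 [ 0.584 -0.231] [ 40.7   5.8  -4.1  -0.3  -0.3 -31.7]
30 17 [ 0.583 -0.225] [ 46.5   4.   -4.1  -0.3  -0.3 -37.7]
36 17 [ 0.581 -0.219] [ 52.    1.6  -4.1  -0.3  -0.3 -43.7]
42 17 [ 0.579 -0.214] [ 57.2  -1.4  -4.1  -0.3  -0.3 -49.7]
48 17 [ 0.576 -0.209] [ 62.1  -4.9  -4.   -0.3  -0.3 -55.7]
54 17 [ 0.573 -0.203] [ 66.6  -8.9  -4.   -0.2  -0.3 -61.7]
60 17 [ 0.569 -0.199] [ 70.7 -13.4  -3.9  -0.2  -0.4 -67.7]
66 17 [ 0.565 -0.195] [ 74.3 -18.2  -3.9  -0.2  -0.4 -73.7]
72 17 [ 0.56  -0.191] [ 77.4 -23.4  -3.9  -0.2  -0.4 -79.7]
78 17 [ 0.555 -0.188] [ 79.8 -28.9  -3.8  -0.2  -0.4 -85.7]
84 17 [ 0.55  -0.185] [ 81.8 -34.6  -3.8  -0.2  -0.4 -91.7]
90 17 [ 0.544 -0.183] [ 83.1 -40.5  -3.7  -0.1  -0.4 -97.7]
```

>>> {"api": "send_rows", "payload": {
  "moves": [
    [0, 0, 0, 0, 0, 0, 0],
    [0, 0, 0, 0, 0, 0, 0]
  ]
}}

```text
clock: 5.4
eef_pos: [0.5763, -0.2731, 0.0415]
ee_rot: [179.9, 0.0, 82.3]
ft_force: [-0.2, 0.3, 0.0]
finger_gap: 0.001
finger_force: 0.0
```

```bash
python3 sig.py
```

```text
5.4 [ 0.5763 -0.2731  0.0415] [1.799e+02 4.000e-02 8.231e+01] F [-0.16  0.29  0.03] gap 0.001
-8 32 [ 0.577 -0.277] [-4.1  1.3  1.5  0.1  0.   0.3]
-8 18 [ 0.579 -0.263] [9.9 1.4 1.5 0.1 0.  0.3]
0 17 [ 0.582 -0.255] [18.7  3.2  1.5  0.1  0.  -7.7]
6 17 [ 0.583 -0.249] [ 24.7   3.9   1.5   0.1   0.1 -13.7]
12 17 [ 0.584 -0.243] [ 30.7   4.    1.5   0.1   0.1 -19.7]
18 17 [ 0.585 -0.237] [ 36.7   3.4   1.5   0.1   0.1 -25.7]
24 17 [ 0.584 -0.231] [ 42.6   2.2   1.5   0.1   0.1 -31.7]
30 17 [ 0.583 -0.225] [ 48.4   0.4   1.5   0.1   0.1 -37.7]
36 17 [ 0.581 -0.219] [ 53.9  -2.    1.5   0.1   0.1 -43.7]
42 17 [ 0.579 -0.214] [ 59.1  -5.    1.5   0.1   0.1 -49.7]
48 17 [ 0.576 -0.209] [ 64.   -8.5   1.4   0.1   0.1 -55.7]
54 17 [ 0.573 -0.203] [ 68.6 -12.5   1.4   0.1   0.1 -61.7]
60 17 [ 0.569 -0.199] [ 72.6 -16.9   1.4   0.1   0.1 -67.7]
66 17 [ 0.565 -0.195] [ 76.2 -21.8   1.4   0.1   0.1 -73.7]
72 17 [ 0.56  -0.191] [ 79.3 -27.    1.4   0.1   0.1 -79.7]
78 17 [ 0.555 -0.188] [ 81.8 -32.5   1.4   0.    0.1 -85.7]
84 17 [ 0.55  -0.185] [ 83.7 -38.2   1.4   0.    0.1 -91.7]
90 17 [ 0.544 -0.183] [ 85.  -44.1   1.4   0.    0.1 -97.7]
```

>>> {"api": "send_rows", "payload": {
  "moves": [
    [5, 1, 1, 0, 0, 0, 0],
    [10, 1.5, 1, 0, 0, 0, 0],
    [14, 2.5, 1, 0, 0, -4, 0],
    [19, 3, 1, 0, 0, -8, 0],
    [25, 4, 1, 0, 0, -14, 0],
    [31, 4, 1, 0, 0, -20, 0],
    [37, 3.5, 1, 0, 0, -26, 0],
    [42.5, 2, 1, 0, 0, -32, 0]
  ]
}}

```text
clock: 6.2
eef_pos: [0.5837, -0.2307, 0.0398]
ee_rot: [179.9, 0.1, 114.5]
ft_force: [0.2, 0.0, 1.2]
finger_gap: 0.003
finger_force: 0.4
```

```bash
python3 sig.py | sed -n '1p;8,$p'; python3 - <<'E'
from h import *
cv2.imwrite("pics/m1.png",cv2.resize(bot.capture("top")["pixels"][170:280,280:380],None,fx=5,fy=5))
E
```

```text
6.2 [ 0.5837 -0.2307  0.0398] [1.7994e+02 8.0000e-02 1.1455e+02] F [0.21 0.   1.2 ] gap 0.003
24 17 [ 0.584 -0.231] [-0.6  0.2 -0.2  0.1  0.1  0.5]
30 17 [ 0.583 -0.225] [ 5.3  1.8 -0.2  0.1  0.1 -5.5]
36 17 [ 0.581 -0.219] [ 11.2   2.7  -0.2   0.    0.1 -11.5]
42 17 [ 0.579 -0.214] [ 17.2   3.   -0.2   0.    0.1 -17.5]
48 17 [ 0.576 -0.209] [ 23.3   2.6  -0.2   0.    0.1 -23.5]
54 17 [ 0.573 -0.203] [ 29.2   1.6  -0.2   0.    0.1 -29.5]
60 17 [ 0.569 -0.199] [ 35.    0.1  -0.2   0.    0.1 -35.5]
66 17 [ 0.565 -0.195] [ 40.6  -2.1  -0.2   0.    0.1 -41.5]
72 17 [ 0.56  -0.191] [ 46.   -4.9  -0.2   0.    0.1 -47.5]
78 17 [ 0.555 -0.188] [ 51.   -8.2  -0.3   0.    0.1 -53.5]
84 17 [ 0.55  -0.185] [ 55.7 -12.   -0.3   0.    0.1 -59.5]
90 17 [ 0.544 -0.183] [ 59.9 -16.3  -0.3   0.    0.1 -65.5]
```

View pics/m1.png

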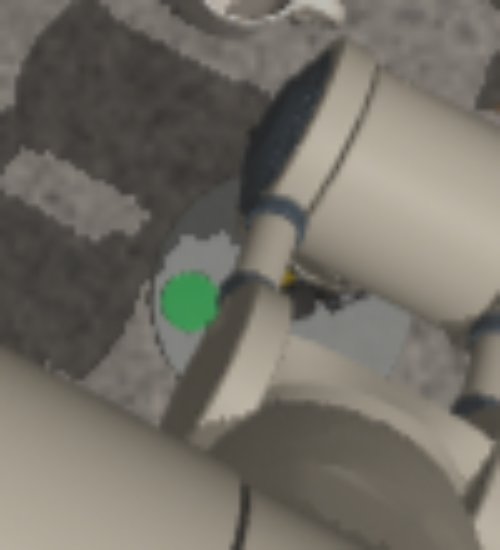

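The robot hides the signal arm: only a sliver of yellow shows at (290,280), and green is clear at (190,300). Finger force is about 0.4 N, so the finger is in contact. I'll continue along the arc.

>>> {"api": "send_rows", "payload": {
  "moves": [
    [5.5, 1.8, 0, 0, 0, -5.5, 0],
    [11, 2.7, 0, 0, 0, -11.5, 0],
    [17, 3, 0, 0, 0, -17.5, 0],
    [23, 2.6, 0, 0, 0, -23.5, 0],
    [29, 1.6, 0, 0, 0, -29.5, 0],
    [35, 0, 0, 0, 0, -35.5, 0],
    [40.5, -2, 0, 0, 0, -41.5, 0],
    [46, -5, 0, 0, 0, -47.5, 0]
  ]
}}

```text
clock: 7.05
eef_pos: [0.5601, -0.1911, 0.0396]
ee_rot: [-180.0, 0.1, 161.9]
ft_force: [0.9, 0.5, 0.1]
finger_gap: -0.001
finger_force: 0.4
```

```bash
python3 sig.py | sed -n '1p;16,$p'
```

```text
7.05 [ 0.5601 -0.1911  0.0396] [-1.7999e+02  1.0000e-01  1.6192e+02] F [0.9  0.49 0.14] gap -0.001
72 17 [ 0.56  -0.191] [ 0.   0.2 -0.4 -0.   0.1 -0.1]
78 17 [ 0.555 -0.188] [ 5.9  1.7 -0.4 -0.   0.1 -6.1]
84 17 [ 0.55  -0.185] [ 11.8   2.5  -0.4  -0.    0.1 -12.1]
90 17 [ 0.544 -0.183] [ 17.9   2.7  -0.4  -0.    0.1 -18.1]
```

Next I finish the arc at 87°, then back away before lifting.

>>> {"api": "send_rows", "payload": {
  "moves": [
    [5, 1.5, 0, 0, 0, -5, 0],
    [9, 2, 0, 0, 0, -9, 0],
    [12, 2.5, 0, 0, 0, -12, 0],
    [15, 2.5, 0, 0, 0, -15, 0],
    [16, 2.5, 0, 0, 0, -15, 0],
    [16, 2.5, 0, 0, 0, -15, 0]
  ]
}}

```text
clock: 7.65
eef_pos: [0.5454, -0.1839, 0.0393]
ee_rot: [-180.0, 0.0, 176.6]
ft_force: [0.7, 0.3, 0.3]
finger_gap: -0.0
finger_force: 0.1
```

>>> {"api": "send_rows", "payload": {
  "moves": [
    [-8, 0, 0, 0, 0, 0, 0],
    [-18, 0, 0, 0, 0, 0, 0],
    [-22, 0, 0, 0, 0, 0, 0],
    [-22, 0, -40, 0, 0, 0, 0],
    [-22, 0, -85, 0, 0, 0, 0],
    [-22, 0, -130, 0, 0, 0, 0],
    [-22, 0, -160, 0, 0, 0, 0]
  ]
}}

```text
clock: 8.35
eef_pos: [0.5682, -0.1854, 0.202]
ee_rot: [-179.9, 0.2, 176.8]
ft_force: [0.0, -0.6, -0.5]
finger_gap: 0.002
finger_force: 0.0
```

```bash
python3 sig.py | head -1
```

```text
8.35 [ 0.5682 -0.1854  0.202 ] [-1.7994e+02  1.6000e-01  1.7677e+02] F [ 0.  -0.6 -0.5] gap 0.002
```

>>> {"api": "send_rows", "payload": {
  "moves": [
    [0, -45, -20, 0, 0, 0, 0],
    [0, -90, -40, 0, 0, 0, 0],
    [0, -135, -40, 0, 0, 0, 0],
    [0, -180, -40, 0, 0, 0, 0],
    [0, -220, -40, 0, 0, 0, 0],
    [0, -250, -40, 0, 0, 0, 0],
    [0, -250, -40, 0, 0, 0, 0],
    [0, -250, -40, 0, 0, 0, 0]
  ]
}}

```text
clock: 9.15
eef_pos: [0.553, -0.4352, 0.2383]
ee_rot: [180.0, -0.0, 176.7]
ft_force: [0.6, -0.4, 0.4]
finger_gap: 0.001
finger_force: 0.0
```

```bash
python3 cup.py; python3 - <<'E'
from h import *
from meas import measure
for n in("top","scene"):
    c=bot.capture(n);o,_=measure(c)
    print(n,[(k,p[:2].tolist(),int(a)) for k in("green","yellow") for p,a in o[k] if .48<p[0]<.65 and -.3<p[1]<-.15])
    if n=="top":cv2.imwrite("pics/e1.png",cv2.resize(c["pixels"][165:275,185:370],None,fx=4.3,fy=4.3))
    else: cv2.imwrite("pics/e2.png",c["pixels"])
E
```

```text
9.15 [ 0.553  -0.4352  0.2383] [ 1.7997e+02 -2.0000e-02  1.7671e+02] F [ 0.62 -0.4   0.37] gap 0.001
top [0.4955 0.1217] 313 r 0.0627 ang 160.7
scene [0.4923 0.1185] 381 r 0.0648 ang 164.3
scene [0.438  0.1373] 29 r 0.1222 ang 162.7
top [('green', [0.5266, -0.1742], 64), ('yellow', [0.5271, -0.2026], 38)]
scene [('green', [0.5271, -0.1782], 185), ('yellow', [0.5284, -0.2001], 104)]
```

View pics/e1.png

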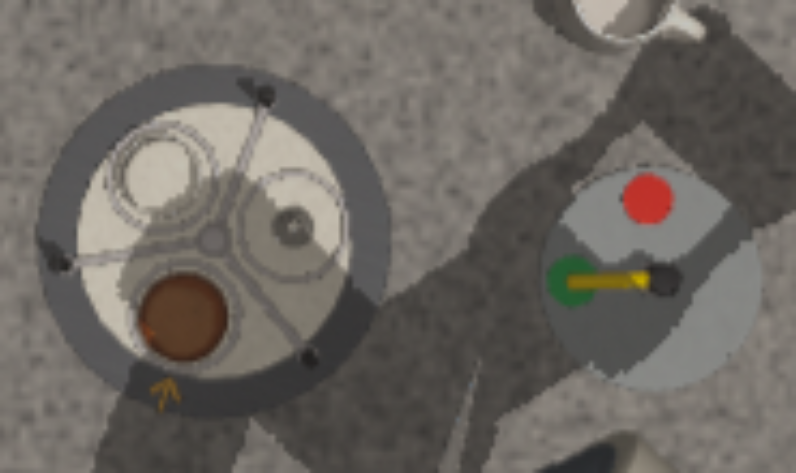

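View pics/e2.png

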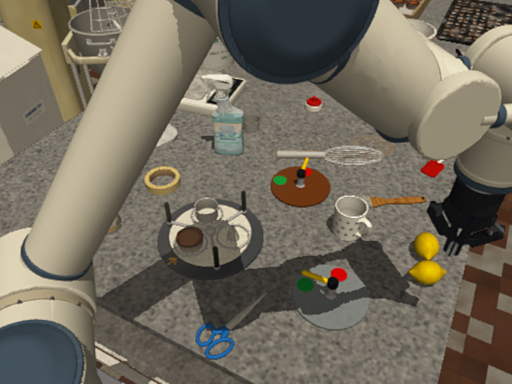

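The top crop shows the cup (182,317) in line between the hub (213,240) and the arrow (168,385). The yellow arm's end is over the green disc (572,282). The scene view agrees: cup (188,237), and the arm's end above the green disc (306,285). The cup's angle averages about 162.5° against 162.8° for the arrow, and the robot is clear of everything.

```bash
python3 -c "
from plant import bot
print(bot.close_job())"
```

```text
the job is handed in; nothing more can be done
None
```

The job is handed in at about 9 s, with no verdict returned: by my last camera check the chocolate cup stood at the brass arrow (within about 3 mm), the yellow signal arm's end was over the green disc, and the robot was clear of everything.

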